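# Pop open the touch-latch door of the cup cabinet

### The job

A teacup stands in the way of the wider door of the small countertop cabinet: with closed fingertips push it along the counter, without picking it up or tipping it, until it is wholly out of that door's swing. Then press the wider door in near its free edge (beside the narrow door) so that its push-to-open catch lets go, and back away to let the spring bring it ajar. Leave the narrow door shut, the other things where they are, and do not let the door strike any of them.

Things in the scene. Friction and masses are not known exactly. Their poses are not given: they have to be found in the camera images.
- cabinet: White fixed cabinet, 200 mm deep, 340 wide, 180 high, at the right, two plain light-wood doors facing the middle of the counter. Origin: centre of the underside; x points from the front into it, y along the front, z up. Shut doors: outer faces at x = -0.124, z = 0.012 to 0.172; wide door y = 0.168 (upright hinge) to -0.032 (free edge), narrow door y = -0.036 (free edge) to -0.168 (hinge).
- wide_door (a joint): Wide door, 200 mm wide, 16 thick; 0 rad shut and latched, grows as it swings outward. Its touch-latch releases when the door is pushed in 5 mm at the free edge (rigid stop at 7 mm, -0.035 rad): about 5 to 6 N at wide_door_press. Let go, it springs to rest at about 0.63 rad in about 2 s, its free edge then 120 mm out. The released catch does not latch again.
- wide_door_press (a point): A point on the outer face of the wide door, where to press: 25 mm from its free edge, 18 mm below its top edge, 154 mm above the counter when shut. Moves with the door.
- wide_door_hinge (a point): The wide door's hinge line (upright) near its lower end, fixed on the cabinet at x = -0.108, y = 0.168 of the cabinet's frame. A teacup whose centre is more than 240 mm from it, seen from above, is out of the door's swing.
- narrow_door (a joint): Narrow door beside it, 132 mm wide, same make, with its own touch-latch; 0 rad shut, grows as it opens. To stay shut.
- cup: The white ceramic teacup with thin blue bands that stands in front of the wide door, 74 mm across at its widest (20 mm up), 62 high, no handle, about 0.2 kg, upright on the counter. Origin at the centre of its underside. It starts 95 to 125 mm (its centre) out from the shut wide door's face and 120 to 165 mm along the door from its hinge.
- cup_b: Another such teacup, in the middle of the counter. Bystander; origin at the centre of its underside.
- cup_c: A third such teacup, in the middle of the counter. Bystander; origin at the centre of its underside.
- soy_bottle: Amber glass bottle, 52 mm across, 150 high. Bystander; origin at the centre of its underside.
- spoon: Spoon lying on the counter, about 200 mm long. Bystander; origin on its underside.
- salt_jar: Small glass jar, 48 mm across, 55 high, in front of the narrow door's hinge end, its centre 45 mm out from the door's face. Bystander; origin at the centre of its underside.
- bowl: Blue bowl, 110 mm across, 50 high, on the back part of the cabinet's top. Bystander; origin at the centre of its underside.
Not all that is in view belongs to the job. What is shaped like the cup but turquoise is not meant.

How it is judged:
By the outcome, as a careful person would: the job done as asked, in the order asked, and still so for the second after the job is handed in, with the robot touching nothing.
It also fails if it takes over 48 s, if anything falls off the work surface, if the arm or the gripper's body presses on something with over 40 N, if the wrist force passes 120 N, or if a joint passes its speed limit or range.

### The arm

A 7-joint arm with a two-finger parallel gripper is mounted at the origin on the work surface. World frame = base frame: x ahead of the robot, y to its left, z up, the work surface at z = 0. Lengths are in m, angles in rad, forces in N, time in s.
With the tool pointing down it reaches from about 0.425 to 0.8 m from the base axis. Payload 8.3 kg.
Tool frame: the origin (TCP) lies at the very end of the fingers, on their centre line; the grasp point (between the pads) lies 19 mm behind it; y points along the fingers, z is the direction in which the jaws open and shut, and the axes are right-handed (so a half turn about y gives the same grasp; the last joint's range is limited). The gripper opens to 85 mm and grips with 20 to 120 N. Pads are 22 mm wide; open, the fingers measure 114 mm over their backs; the gripper's body (76 mm by 85 mm) begins 54 mm behind the grasp point. The pads swing forward as they close: fully open they stand 13 mm farther back than shut.
Start: joints at [-1.279, 0.383, 0.016, 1.37, -0.006, 1.388, -0.046], TCP at [0.217, 0.586, 0.231] pointing down, gripper open.
Joint ranges: [-2.95, 2.95], [-0.25, 2.06], [-1.52, 1.56], [0.18, 2.33], [-1.44, 4.58], [0.02, 2.06], [-3.01, 3.01]. Speed limits (rad/s): [2.39, 2.39, 3.01, 3.01, 3.14, 3.14, 3.14].

### API

Orientations are given as a unit quaternion [w, x, y, z].
In Python, from cell import ctrl, solver, snapshot, order gives the robot as it stands. The module is installed in compiled form; this text tells all that it offers. Calls block until the motion is done:
- ctrl.move_ptp(position, orientation): joint-space move of the TCP to a pose.
- ctrl.move_straight(position, orientation=None, velocity=0.15, f_stop=None): straight line of the TCP; orientation=None keeps the orientation; velocity is the mean speed in m/s. With f_stop (N) it stops when the force on the tool has changed by that much, and returns True; else False.
- ctrl.goto_joints(angles): joint-space move.
- ctrl.move_gripper(opening, force=None): opening from 0.0 (shut) to 1.0 (fully open); force is the grip in N (None keeps the last); returns when the fingers have stopped.
- ctrl.pause(seconds).
- solver.ik(position, orientation): joint angles nearest the present ones, or None.
- ctrl.get_obs(): the state.
- snapshot(name): name is "side" or "top"; returns a dict with "img" (400x640x3 uint8, blue, green, red), "range_z" (400x640 float32, m along the optical axis (not along the pixel's ray), 0 where there is no reading), "intrinsics" (3x3 intrinsics, pixels), "R" (3x3) and "t" (3): a world point X has camera coordinates R X + t. Camera axes: x right, y down, z forward; pixel columns grow to the right and rows downward; lengths in m; the calibration is good to about 2 mm. A picture is of the moment at which its call begins.
A pose or a line that the arm cannot do raises ctrl.Unreachable and nothing moves.
- order.finish_job(): hands the job in, once; it reports no verdict.
The state is a dict: "t": time; "joint_positions": joint angles; "dq": joint speeds; "tau": joint torques, N m; "tool_pos": TCP position; "orientation": TCP orientation; "wrist_force": force on the tool from outside, world axes, zero at the start; "moment": the same for the moment, N m; "width": opening from 0.0 (shut) to 1.0 (fully open).
Only numpy, scipy, OpenCV 4.12 (cv2) and the standard library are available. Lean on these libraries where they do the work, as an engineer would, in place of code of your own. Each camera call takes 0.05 s, during which the arm holds its last target. There are 200 camera calls.

## Working session

There is one attempt and no reset: what is moved stays moved. The work goes in short steps, each a Python script; the robot and the scene stay as the last script left them, time stands still between calls to the robot, and variables do not carry over. Pictures are saved under pics/ and viewed, on a budget of 10 in all, crops included, one or two more only if the job needs it, and the job is handed in when it is done.

```bash
mkdir -p pics; ls; cat > h.py <<'E'
import numpy as np, cv2, pickle
from cell import ctrl, solver, snapshot, order
def snap(n,f):
    s=snapshot(n); cv2.imwrite(f'pics/{f}.png',s['img']); pickle.dump(s,open(f'pics/{f}.pkl','wb')); return s
def load(f): return pickle.load(open(f'pics/{f}.pkl','rb'))
def world(s,u,v,z=None):
    K,R,t=s['intrinsics'],s['R'],s['t']
    d=np.linalg.solve(K,[u,v,1.]); c=-R.T@t; r=R.T@d
    k=s['range_z'][int(v),int(u)] if z is None else (z-c[2])/r[2]
    return c+k*r
def cloud(s):
    v,u=np.mgrid[:400,:640]; d=np.linalg.inv(s['intrinsics'])@np.stack([u.ravel(),v.ravel(),np.ones(u.size)])
    return ((s['R'].T@(d*s['range_z'].ravel()-s['t'].reshape(3,1))).T).reshape(400,640,3)
E
python3 - <<'E'
from h import *
a=snap('top','top0');b=snap('side','side0')
for s in(a,b): print(-s['R'].T@s['t'], s['R'][2])
o=ctrl.get_obs();print(o['t'],o['tool_pos'],o['orientation'],o['wrist_force'])
E
```

```text
pics
[ 0.47612013 -0.10761688  1.07406443] [ 0.05090974 -0.01995487 -0.99850388]
[0.29858842 0.45008846 0.75511088] [ 0.26655904 -0.63515195 -0.72493329]
0.1 [0.21692828 0.5856695  0.23037629] [-0.69540345  0.69662755 -0.12484778  0.12464801] [-0.64362999  0.55662172 -0.12695166]
```

View pics/top0.png

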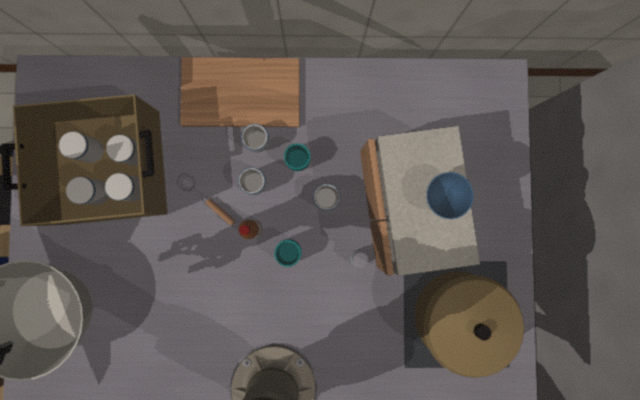

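View pics/side0.png

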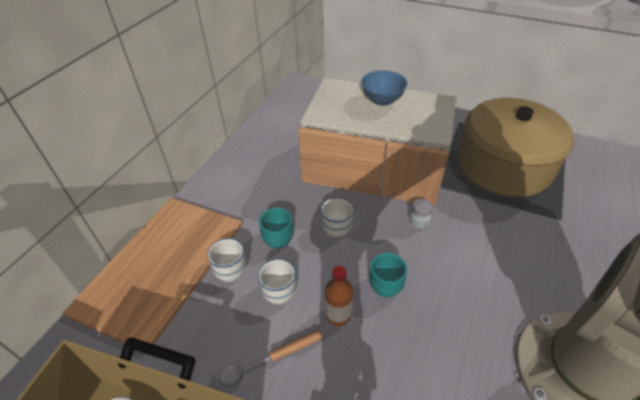

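The top view shows three white banded cups at (255,137), (252,181) and (326,197), and turquoise cups at (297,157) and (288,253). The white cup at (326,197) stands in front of the wide (upper) door. The salt jar is at (360,258), the bottle at (248,229) and the spoon at (220,210). I'll measure these next.

```bash
cat > meas.py <<'E'
from h import *
def cups(s,guesses,z=.062):
    P=cloud(s); out=[]
    for g in guesses:
        m=(np.hypot(P[...,0]-g[0],P[...,1]-g[1])<.05)&(P[...,2]>z-.012)&(P[...,2]<z+.012)
        q=P[m][:,:2].astype(np.float32)
        if len(q)<5: out.append(None); continue
        c,r=cv2.minEnclosingCircle(q); out.append((np.round(c,4),round(r,4),len(q)))
    return out
E
python3 - <<'E'
from meas import *
a=load('top0');b=load('side0')
px=dict(c1=(255,137),c2=(252,181),cup=(326,197),t1=(297,157),t2=(288,253))
g=[world(a,*p,z=.06)[:2] for p in px.values()]
for n,x,y,gg in zip(px,cups(a,g),cups(b,g),g): print(n,gg.round(3),x,y)
for n,p,z in(('salt',(360,258),.055),('bottle',(246,229),.15),('spoon',(222,211),.01)): print(n,world(a,*p,z=z).round(3),world(a,*p).round(3))
for s in(a,b):
    P=cloud(s); m=(abs(P[...,2]-.18)<.008)&(P[...,1]<-.15)&(P[...,0]>.25)
    m=cv2.morphologyEx(m.astype(np.uint8),cv2.MORPH_OPEN,np.ones((5,5)));n,l,st,_=cv2.connectedComponentsWithStats(m);k=1+st[1:,4].argmax()
    q=P[l==k][:,:2].astype(np.float32); r=cv2.minAreaRect(q);print(r,cv2.boxPoints(r).round(3).tolist(),np.median(P[l==k][:,2]))
P=cloud(b)
for (u,v) in [(315,145),(345,155),(375,165),(375,150),(400,165),(430,160)]: print(u,v,P[v,u].round(4))
# door plane
q=P[140:180,310:372].reshape(-1,3); q=q[(q[:,2]>.03)&(q[:,2]<.165)]
print(len(q),cv2.fitLine(q[:,:2].astype(np.float32),cv2.DIST_HUBER,0,.001,.001).ravel())
q=P[150:185,395:440].reshape(-1,3); q=q[(q[:,2]>.03)&(q[:,2]<.165)]
print(len(q),cv2.fitLine(q[:,:2].astype(np.float32),cv2.DIST_HUBER,0,.001,.001).ravel())
big=cv2.resize(b['img'][60:320,180:480],None,fx=2.6,fy=2.3);cv2.imwrite('pics/crop1.png',cv2.convertScaleAbs(big,alpha=1.4))
E
```

```text
c1 [0.697 0.048] (array([0.699 , 0.0496]), 0.0366, 162) (array([0.6963, 0.0504]), 0.0368, 446)
c2 [0.576 0.055] (array([0.5785, 0.0571]), 0.0363, 163) (array([0.576 , 0.0572]), 0.0376, 465)
cup [ 0.533 -0.147] (array([ 0.5342, -0.1482]), 0.0359, 139) (array([ 0.5318, -0.147 ]), 0.0372, 369)
t1 [ 0.642 -0.067] (array([ 0.6461, -0.0669]), 0.0363, 155) (array([ 0.6433, -0.0665]), 0.0377, 393)
t2 [ 0.381 -0.044] (array([ 0.3813, -0.0424]), 0.0362, 148) (array([ 0.3793, -0.0418]), 0.0373, 452)
salt [ 0.366 -0.239  0.055] [ 0.367 -0.239  0.057]
bottle [0.448 0.054 0.15 ] [0.448 0.055 0.149]
spoon [0.495 0.147 0.01 ] [0.495 0.145 0.02 ]
((0.5209745168685913, -0.3903895616531372), (0.3403703272342682, 0.20133744180202484), 7.514059066772461) [[0.33899998664855957, -0.31299999356269836], [0.36500000953674316, -0.5120000243186951], [0.703000009059906, -0.46799999475479126], [0.6769999861717224, -0.2680000066757202]] 0.17952339740447143
((0.5184709429740906, -0.3891441822052002), (0.3397156000137329, 0.20388521254062653), 7.695832252502441) [[0.335999995470047, -0.3109999895095825], [0.36399999260902405, -0.5130000114440918], [0.699999988079071, -0.46700000762939453], [0.6729999780654907, -0.26499998569488525]] 0.18092440103036245
315 145 [ 0.6303 -0.2513  0.1367]
345 155 [ 0.5585 -0.2591  0.1237]
375 165 [ 0.4886 -0.2716  0.1065]
375 150 [ 0.4911 -0.268   0.1528]
400 165 [ 0.432  -0.2757  0.1222]
430 160 [ 0.3706 -0.287   0.1482]
2380 [ 0.9911419   0.13280717  0.57105154 -0.25826097]
1447 [ 0.99012697  0.14017332  0.39598033 -0.28193724]
```

View pics/crop1.png

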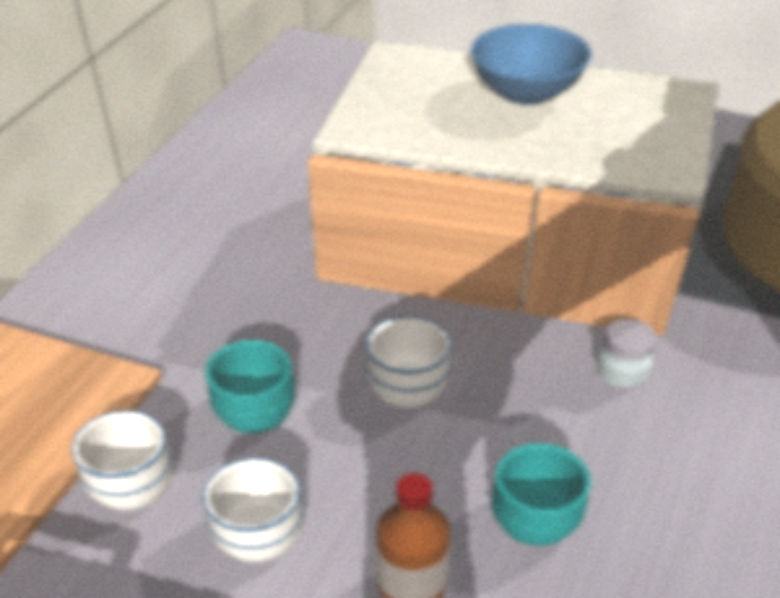

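The crop confirms the target: the white banded cup at crop (408,360), with the wide door behind it. Its two near lookalikes are turquoise, and the other white cups stand mid-counter. The cup is about 114 mm out from the face and 123 mm from the hinge, which fits the spec. I plan to push it to about (0.505, -0.058), the middle of the free space.

```bash
cat >> h.py <<'E'
from scipy.spatial.transform import Rotation as Ro
th=np.deg2rad(7.6); yc=np.array([np.cos(th),np.sin(th)]); xc=np.array([yc[1],-yc[0]])
C=np.array([.5195,-.3898])
cab=lambda x,y: C+x*xc+y*yc
H=cab(-.108,.168)
def quat(y,z):
    y=np.array(y)/np.linalg.norm(y); z=np.array(z)-np.dot(z,y)*y; z/=np.linalg.norm(z)
    q=Ro.from_matrix(np.stack([np.cross(y,z),y,z],1)).as_quat(); return q[[3,0,1,2]]
E
python3 - <<'E'
from h import *
o=ctrl.get_obs();q=np.array(o['orientation']);M=Ro.from_quat(q[[1,2,3,0]]).as_matrix();print(M.round(2))
cup=np.array([.533,-.1476]);T=np.array([.505,-.058]);d=(T-cup);L=np.linalg.norm(d);d/=L;print('d',d,L,'hinge',H,'cupdist',np.linalg.norm(cup-H),np.linalg.norm(T-H))
n=np.array([-d[1],d[0]])
S=cup-d*.057
print('S',S,'door clearance',(-.124)-(S-C)@xc)
for sg in(1,-1):
  Q=quat([0,0,-1],[*(sg*n),0]); print(sg,Q,[solver.ik([*p,z],Q) for p,z in((S,.25),(S,.012),(T-d*.047,.012))])
p=cab(-.124,-.007); print('press',p)
for t in(25,35,45):
 a=np.deg2rad(t); ax=np.array([*(xc*np.sin(a)),-np.cos(a)])
 for sg in(1,-1):
  Q=quat(ax,[*(sg*yc),0]); P=np.array([*p,.154])
  print(t,sg,[None if (j:=solver.ik(P-ax*k,Q)) is None else np.round(j,2) for k in(0,.15)])
E
```

```text
[[ 0.94 -0.    0.35]
 [-0.35 -0.    0.94]
 [ 0.   -1.   -0.  ]]
d [-0.29827499  0.95447998] 0.0938731058397452 hinge [ 0.67174052 -0.26052965] cupdist 0.17889113303355444 0.26233691995238345
S [ 0.55000167 -0.20200536] door clearance 0.05811092540439844
1 [-0.41884514  0.41884514  0.56970935 -0.56970935] [array([-0.5807994 ,  0.60911929,  1.36241803,  1.48943714, -0.59499795,
        1.51945688, -2.06631303]), array([-0.55881079,  1.01920307,  1.34878515,  1.75993155, -1.0473908 ,
        1.2841713 , -1.77791934]), array([-0.80301919,  0.91321535,  1.3529936 ,  1.91475733, -0.98051464,
        1.19488846, -1.91705879])]
-1 [-0.56970935  0.56970935 -0.41884514  0.41884514] [array([-0.39630923,  0.39692618,  0.94546229,  1.48343632, -0.32232967,
        1.42531759,  0.86154956]), array([-0.27814208,  0.62279482,  0.77444852,  1.74997765, -0.51253942,
        0.98238588,  0.99893669]), array([-0.59138482,  0.57138744,  0.928764  ,  1.90861837, -0.56298118,
        0.94674795,  0.90894336])]
press [ 0.4961617  -0.26781507]
25 1 [array([-0.65,  0.27,  0.97,  1.91,  0.23,  0.91,  0.28]), array([-0.14,  0.03,  0.2 ,  1.74,  0.44,  1.31,  0.08])]
25 -1 [array([-0.9 ,  0.5 ,  1.38,  1.92, -0.15,  0.89, -2.53]), None]
35 1 [array([-0.74,  0.26,  0.92,  1.99,  0.5 ,  0.87, -0.02]), array([-0.46,  0.02,  0.35,  1.85,  0.63,  1.31, -0.15])]
35 -1 [array([-0.29,  0.19,  0.4 ,  1.97,  0.65,  0.95,  2.99]), array([-0.43,  0.02,  0.32,  1.85,  0.63,  1.31,  2.99])]
45 1 [array([-0.79,  0.3 ,  0.87,  2.05,  0.73,  0.88, -0.3 ]), array([-0.89,  0.07,  0.66,  1.94,  0.76,  1.32, -0.36])]
45 -1 [array([-0.31,  0.23,  0.31,  2.03,  0.89,  1.  ,  2.72]), array([-0.43,  0.08,  0.17,  1.93,  0.79,  1.35,  2.75])]
```

```bash
python3 - <<'E'
from meas import *
cup=np.array([.533,-.1476]);T=np.array([.505,-.058]);d=(T-cup);d/=np.linalg.norm(d);n=np.array([-d[1],d[0]])
Q=quat([0,0,-1],[*-n,0]);S=cup-d*.057
ctrl.move_gripper(0.)
ctrl.move_ptp([*S,.25],Q)
print(ctrl.move_straight([*S,.012],velocity=.12,f_stop=6))
o=ctrl.get_obs();print(o['t'],o['tool_pos'],o['wrist_force'],o['width'])
a=snap('top','top1');b=snap('side','side1')
print(cups(a,[cup]),cups(b,[cup]))
cv2.imwrite('pics/two1.png',np.hstack([cv2.resize(a['img'][100:300,200:440],(400,333)),cv2.resize(b['img'][80:330,190:490],(400,333))]))
E
```

```text
False
6.0 [ 0.55039288 -0.20214411  0.01255843] [ 0.19461808 -0.02463924 -0.64840029] -0.0029808614067558135
[(array([ 0.5529, -0.1233]), 0.0158, 17)] [(array([ 0.5356, -0.1533]), 0.0443, 443)]
```

View pics/two1.png

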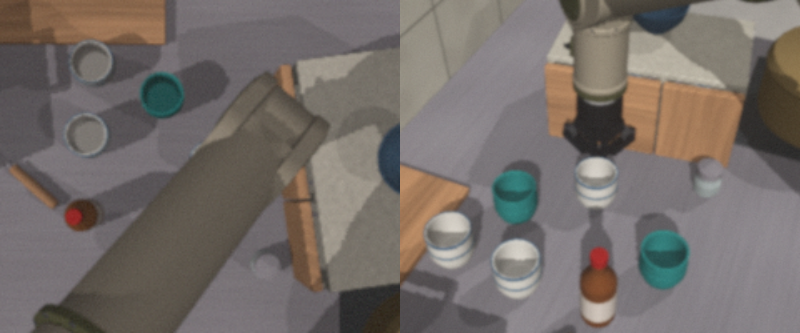

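The fingers are behind the cup, between it and the door (right half, around (598,150)), and nothing has been disturbed. I'll push halfway, then look.

```bash
python3 - <<'E'
from meas import *
cup=np.array([.533,-.1476]);T=np.array([.505,-.058]);d=(T-cup);d/=np.linalg.norm(d)
E=cup+d*.045-d*.048
print(ctrl.move_straight([*E,.012],velocity=.04,f_stop=8))
o=ctrl.get_obs();print(o['t'],o['tool_pos'],o['wrist_force'])
b=snap('side','side2');P=cloud(b)
g=cup+d*.045
# white rim: front half only visible surely
m=(np.hypot(P[...,0]-g[0],P[...,1]-g[1])<.06)&(abs(P[...,2]-.056)<.012)&(((P[...,:2]-E)@d)>.015)
q=P[m][:,:2].astype(np.float32);print('expect',g,cv2.minEnclosingCircle(q),len(q))
cv2.imwrite('pics/s2.png',cv2.resize(b['img'][80:330,190:490],(600,500)))
E
```

```text
False
7.6 [ 0.53383155 -0.15050734  0.01194221] [-0.46362315  1.05111892 -0.43987505]
expect [ 0.51957763 -0.1046484 ] ((0.5166600346565247, -0.1035207062959671), 0.037721186876297) 480
```

View pics/s2.png

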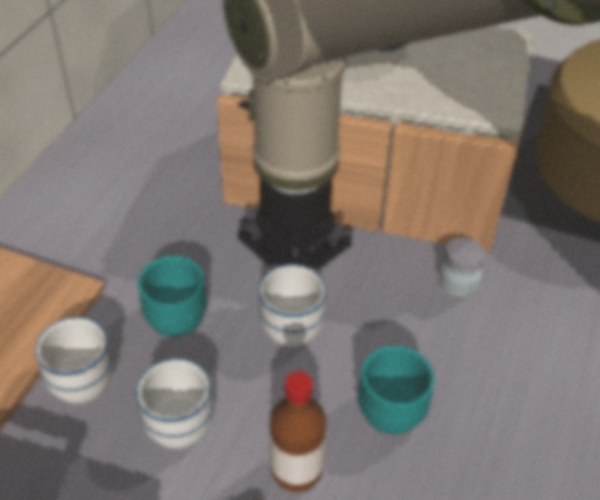

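The cup, now at (292,302) in the crop, follows upright and within 3 mm of its line. I'll finish the push, back off, lift and measure.

```bash
python3 - <<'E'
from meas import *
cup=np.array([.533,-.1476]);T=np.array([.505,-.058]);d=(T-cup);d/=np.linalg.norm(d)
E=T-d*.046
print(ctrl.move_straight([*E,.012],velocity=.04,f_stop=8))
ctrl.move_straight([*(E-d*.02),.012],velocity=.06)
B=E-d*.035
ctrl.move_straight([*B,.25],velocity=.2)
a=np.deg2rad(35); ax=np.array([*(xc*np.sin(a)),-np.cos(a)]);Q=quat(ax,[*yc,0])
p=np.array([*cab(-.124,-.007),.154]); out=np.array([*-xc,0])
ctrl.move_ptp(p+out*.05+[0,0,.09],Q)
o=ctrl.get_obs();print(o['t'],o['tool_pos'],o['wrist_force'])
s=snap('side','side3');t=snap('top','top3')
for n,r in zip(('cup','t1','c1','c2','t2'),zip(*[cups(v,[T,(.6447,-.0667),(.6975,.05),(.577,.057),(.380,-.042)]) for v in(s,t)])): print(n,r, [np.linalg.norm(x[0]-H).round(4) for x in r if x])
big=cv2.resize(s['img'][60:320,180:480],(690,598));cv2.imwrite('pics/s3.png',big)
E
```

```text
False
11.6917 [ 0.48941334 -0.21783303  0.24381145] [-0.79487224  0.51898378 -0.07508591]
cup ((array([ 0.502 , -0.0566]), 0.0376, 409), (array([ 0.5364, -0.054 ]), 0.0137, 17)) [np.float64(0.2653), np.float64(0.2469)]
t1 ((array([ 0.643, -0.067]), 0.038, 397), (array([ 0.6459, -0.0671]), 0.0365, 161)) [np.float64(0.1957), np.float64(0.1951)]
c1 ((array([0.6962, 0.0492]), 0.0377, 448), (array([0.6989, 0.0494]), 0.0364, 167)) [np.float64(0.3107), np.float64(0.3111)]
c2 ((array([0.576 , 0.0572]), 0.0373, 467), (array([0.5784, 0.057 ]), 0.0363, 130)) [np.float64(0.3318), np.float64(0.331)]
t2 ((array([ 0.3794, -0.0419]), 0.0375, 448), (array([ 0.3745, -0.0586]), 0.0307, 52)) [np.float64(0.3651), np.float64(0.3593)]
```

View pics/s3.png

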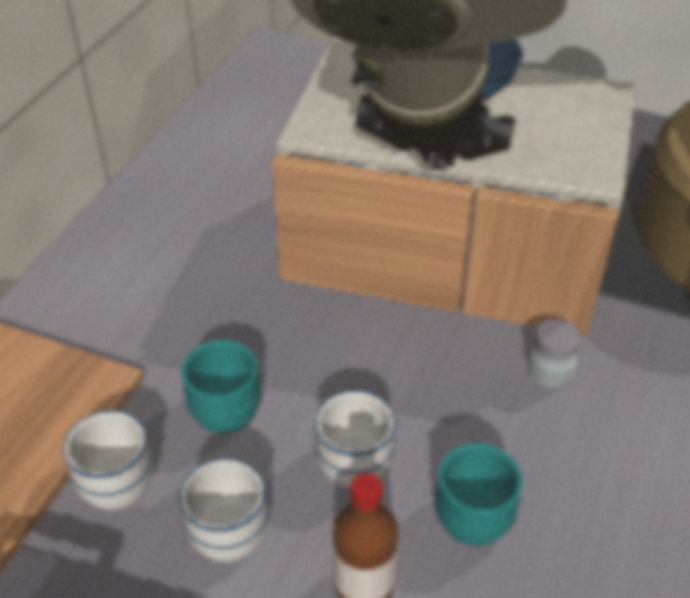

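The cup stands upright at (355,435), 0.265 m from the hinge. The doors are shut and the bystanders haven't moved. The door gap is at crop (470,220). Next I check the press point against that gap, then press.

```bash
python3 - <<'E'
from meas import *
s=load('side3'); w=world(s,180+470/2.3,60+220/2.3); r=w[:2]-C; print('gap cab',r@xc,r@yc,w[2])
assert abs(r@yc+.034)<.007
a=np.deg2rad(35); ax=np.array([*(xc*np.sin(a)),-np.cos(a)])
p=np.array([*cab(-.124,-.007),.148]); out=np.array([*-xc,0])
ctrl.move_straight(p+out*.05,velocity=.12)
st=ctrl.move_straight(p-out*.006,velocity=.025,f_stop=13)
o=ctrl.get_obs();print(st,o['t'],(np.array(o['tool_pos'])-p)@-out,o['wrist_force'])
b=o
ctrl.move_straight(np.array(o['tool_pos'])+out*.06+[0,0,.10],velocity=.25)
ctrl.pause(2.5)
o=ctrl.get_obs();print(o['t'],o['tool_pos'],o['wrist_force'])
s=snap('side','side4')
cv2.imwrite('pics/s4.png',cv2.resize(s['img'][60:320,180:480],(690,598)))
E
```

```text
gap cab -0.12445777673431535 -0.03419479281164875 0.14128622714769123
True 14.525 -0.0010057369359916626 [-0.7276152   1.69304081  1.88648786]
17.6417 [ 0.4880203  -0.20734855  0.24711558] [ 0.01914597  0.07073088 -0.31707095]
```

View pics/s4.png

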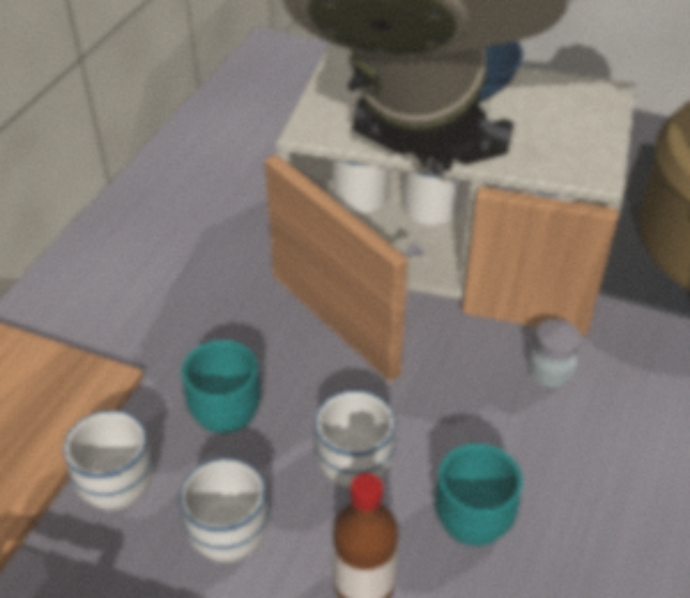

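The wide door stands ajar, its free edge around (400,300). The narrow door is shut, the cups haven't moved and the gripper hangs clear. I'll do a final numeric check and hand in.

```bash
python3 - <<'E'
from meas import *
ctrl.pause(.7); s=snap('side','side5'); P=cloud(s);P4=cloud(load('side4'))
def edge(P):
    q=(P[185:222,330:350].reshape(-1,3)); q=q[(q[:,2]>.03)&(q[:,2]<.165)]
    v=cv2.fitLine(q[:,:2].astype(np.float32),cv2.DIST_HUBER,0,.001,.001).ravel()[:2]; return np.arccos(abs(v@yc))
print('door angle',edge(P4),edge(P))
q=P[150:185,395:440].reshape(-1,3); q=q[(q[:,2]>.03)&(q[:,2]<.165)];v=cv2.fitLine(q[:,:2].astype(np.float32),cv2.DIST_HUBER,0,.001,.001).ravel();print('narrow',v[:2],((v[2:]-C)@xc))
for x in cups(s,[(.502,-.0566),(.643,-.067),(.696,.049),(.576,.057),(.3794,-.0419)]): print(x)
print('salt',cups(s,[(.366,-.239)],.05),'wf',ctrl.get_obs()['wrist_force'])
order.finish_job()
E
```

```text
door angle 0.6332445744099888 0.6338876386012172
narrow [0.99049413 0.1375549 ] -0.12330223008463237
(array([ 0.5015, -0.0561]), 0.0369, 405)
(array([ 0.6438, -0.0661]), 0.0373, 392)
(array([0.6963, 0.0504]), 0.0375, 445)
(array([0.5767, 0.0585]), 0.0369, 463)
(array([ 0.3788, -0.0413]), 0.0371, 450)
salt [(array([ 0.3682, -0.2524]), 0.0381, 396)] wf [ 1.52348034 -0.31767522  0.43933639]
the job is handed in; nothing more can be done
```

The job is done and handed in at about 18 s of robot time, under the 48 s limit. No verdict was reported.

- **Cup:** I pushed the white banded cup about 97 mm with closed fingertips. It stayed upright and now stands about 0.265 m from the hinge, so it is outside the 0.24 m swing.
- **Wide door:** I pressed it near its free edge and backed away. It sprang open and rests steadily at 0.63 rad without touching anything.
- **Other things:** The narrow door is shut, its face measured within 1 mm of nominal. The other cups, including the turquoise ones, are within about 1.5 mm of where they started.

**Checks that disagreed or were weak:**
- The top view's cup readings after the push were partly hidden by the arm, giving 0.247 m for the pushed cup, so I relied on the side view.
- The final salt jar reading of (0.368, -0.252) was spoiled by nearby points that weren't the jar. The pictures show it unmoved.
- I did not re-measure the bottle, spoon or bowl. The bottle looks in place, but the spoon was outside the final crop and the bowl was mostly hidden behind the arm.
- The last wrist force was about 1.6 N, similar to the no-contact readings at other times, with the gripper clear of everything.

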